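# Hang the weigh pan on the load cell pin and prove the safety latch

### The arm

A 6-joint arm with a two-finger parallel gripper is mounted at the origin on a cart in front of the work surface, level with it; the furniture and walls round the work are solid. World frame = base frame: x ahead of the robot, y to its left, z up, the work surface at z = 0. Lengths are in m, angles in rad, forces in N, time in s.
With the tool pointing down it reaches from about 0.35 to 0.975 m from the base axis. Payload 4.9 kg.
Tool frame: the origin (TCP) lies on the centre line of the jaws, within the pads' length; the fingertips stand 14 mm ahead of it and the grasp point (between the pads) lies 5 mm behind it (manip.nose_length is the distance from the TCP to the fingertips, in m); z points along the fingers, y is the line along which they close (so a half turn about z gives the same grasp; the last joint's range is limited). The gripper opens to 85 mm and grips with 20 to 120 N. Pads are 22 mm wide; open, the fingers measure 114 mm over their backs; the gripper's body (76 mm by 85 mm) begins 54 mm behind the grasp point. The pads swing forward as they close: fully open they stand 13 mm farther back than shut.
Start: joints at [-1.407, 0.053, 1.613, -0, 1.476, -0.119], TCP at [0.174, -0.6, 0.245] pointing down, gripper open.
Joint ranges: [-3.01, 3.01], [-1.01, 2.22], [0.06, 2.58], [-1.02, 4.17], [0.09, 2.62], [-3.14, 3.14]. Speed limits (rad/s): [2.57, 2.57, 3.14, 3.14, 3.14, 3.14].

### API

Orientations are given as a unit quaternion [w, x, y, z].
In Python, from plant import manip, imaging gives the robot as it stands.
- The arm moves only by the tool play_rows, never from a script. Its argument "commands" is a list of rows, each a list of 6 numbers: the shift along the tool's x, y, z in mm, then the turn, a rotation vector about the tool's x, y, z in degrees. A call has 1 to 5 rows; each row shifts and turns the commanded pose from where the row before left it, along the tool's axes as they then stand; what a row does not reach is not made up. A row lasts 1/12 s, in which the tool goes at most 41.7 mm and 7.16 degrees, less where a joint would pass 70% of its speed; a pose out of reach is approached as far as the arm can. A call is refused whole if a number of a shift passes 41.7 or a number of a turn 7.16, either way. A call with a gripper value outside its range is refused whole. "hand" is the finger opening in mm, from 0 to 85.4, set as the call begins (left out, the last holds). The fingers move at their own pace and stop on an object; the grip force is fixed at half the most. Time passes only in rows, so rows that do not move let the fingers close. It gives the time, the measured TCP pose, the force, the opening and the grip force at its end, in the units of the state.
- manip.state(): the state, without advancing time (a new reading comes with each control period).
- imaging.grab_frame(name): name is "scene" or "top" or "wrist"; returns a dict with "image" (420x560x3 uint8, red, green, blue), "fx", "fy", "cx", "cy" (pixels), "R" (3x3) and "t" (3): a world point X has camera coordinates R X + t; the wrist camera has in their place "mount" (4x4, takes a point from camera to tool coordinates, whose origin is the TCP and whose axes are the flange's). Camera axes: x right, y down, z forward; pixel columns grow to the right and rows downward; lengths in m; the calibration is good to about 2 mm. A picture is of the moment at which its call begins: read the wrist's pose just before it. There is no depth.
- manip.job_done(): hands the job in; it is judged then, once.
The state is a dict: "time": time; "joint_pos": joint angles; "joint_vel": joint speeds; "joint_efforts": joint torques, N m; "tool_pos": TCP position; "tool_rot": TCP orientation; "contact_force": force on the tool from outside, world axes, zero at the start; "ft_torque": the same for the moment, N m; "gripper_width": opening from 0.0 (shut) to 1.0 (fully open); "grasp_force": force on a finger pad.
Only numpy, scipy, OpenCV 4.12 (cv2) and the standard library are available. Lean on these libraries where they do the work, as an engineer would, in place of code of your own. Each camera call takes 0.05 s, during which the arm holds its last target. There are 200 camera calls.

### The job

Hang the empty weigh pan on the pin of the hanging scale: take it by its blue grip, bring the open side of its hook round the pin and push the hook down onto the pin until it is fully home and the red sprung latch has snapped shut under the pin. Then prove the latch with a light upward tug, until it bears on the pin, and let the pan down again so that it hangs from the pin, free and still. The scale's load cell is delicate: never load it with more than 18 N, up or down, and leave the other things on the bench where they are.

Things in the scene. Friction and masses are not known exactly. Their poses are not given: they have to be found in the camera images.
- weigher: Hanging scale, bolted down, turned by up to 0.35 rad. Origin on the table under its pin; x along the pin towards the column, z up. Grey foot plate 18 mm high (x -105 to 165, y -85 to 85 mm), column 46 mm square and 284 mm high at x = 136, white indicator on its +y side (y to 155, z 130 to 215). A head clamped on the column carries the load cell beam (30 mm wide) and the pin.
- pin_nominal (a point): Middle place of the pin's centre, 235 mm over the table, axes of the scale. The head is clamped anywhere from 9 mm lower to 9 mm higher: the real height is not reported and must be felt. Pin: level, rigid steel rod, 12 mm diameter, along x, bare from x = -14 to +16 mm of here, between a 20 mm end collar and a 22 mm one. Beam and sleeve rise 20 mm above the pin's centre line.
- pan_hanger: Weigh pan with hanger hook: one loose piece, 255 mm high, 0.3 to 0.5 kg, standing upright, turned by up to 0.6 rad. Origin under the pan's centre, z up. Steel pan 144 mm across (154 over the lugs, which lie at +-y), 45 mm deep; wire bail in the y-z plane to z 111; above it the hook of 12 mm round bar, also in the y-z plane, and the blue grip. The hook's plane goes square to the pin.
- saddle (a point): Where the pin's centre lies when the hook is home: 190 mm above the pan's underside on its axis; axes of the pan. Hook like a coat hanger's: arch on top, back leg on -y, nose on +y coming down to 28 mm below here, flared. The throat, 20 mm wide, is closed by the latch; the pin passes it best 1 to 2 mm off the axis to +y. Open side: +y, under the nose. 1 mm too far down costs 7 to 10 N.
- mouth (a point): 46 mm below saddle, on the axis, under the latch. The pin comes in here sideways from the +y side, under the nose and over the bend of the bar, square to the hook; a 12 mm pin passes with its centre at the height of this point, 10 mm more or less. From here the hook goes straight down 46 mm, the pin meeting the latch after about 12 mm, until the pin lies in the saddle.
- grip (a point): Centre of the blue grip, a block with flat sides, 18 mm (x) by 24 mm (y) and 36 mm high, 47 mm above saddle (237 mm above the pan's underside) on the axis; axes of the pan. The arch of the hook begins 29 mm below it and is 44 mm wide along y.
- latch (a joint): Red latch across the throat, hinged on the back leg 27 mm below saddle, tip behind the nose. 0 = shut (rad); the pin pushes it inward (up), to at most 1.3. Its spring resists with 8 N at first, at most 13 N, then less and less; the pan's weight does not open it. With the pin 4 to 5 mm short of the saddle it snaps to 0 under the pin; then the hook can rise 17 mm from home until it bears on the pin.
- tally_counter: Bystander: chrome hand tally counter, 26 x 50 x 56 mm. Origin under its centre.
- dial_timer: Bystander: red and white kitchen timer, 64 mm across, 37 mm high. Origin under its centre.
- packet_1: Bystander: packet of biscuits lying flat, 88 x 135 x 13 mm. Origin under its centre.
- tongs: Bystander: steel tongs lying flat, 214 mm long. Origin under their centre.
- scraper: Bystander: scraper with red grip lying flat, 208 mm long. Origin under its centre.

How it is judged:
On the way, in this order (a step that is already met when the one before it is completed fails the run):
1. the hook is fully home: it presses on the pin and the latch has shut under the pin (pan's underside 30 to 60 mm over the table) (value of joint latch below 0.12 rad and horizontal distance between saddle and weigher below 0.02 m and contact force between pan_hanger and weigher above 2 N and contact force between latch_c0 and weigher below 0.5 N and height (world z) of pan_hanger between 0.03 and 0.06 m), for 0.2 s.
2. the latch is proved: the hook is pulled up from the saddle until the shut latch bears on the pin with more than 2 N (value of joint latch below 0.12 rad and horizontal distance between saddle and weigher below 0.02 m and contact force between latch_c0 and weigher above 2 N and height (world z) of pan_hanger below 0.078 m), for 0.1 s.
At the end, for the whole second after the job is handed in: The pan hangs from the pin by its saddle, latch shut (under 0.12 rad) and unloaded, with more than 2 N on the pin, its underside 30 to 60 mm over the table, the saddle within 20 mm of the pin's middle from above, upright within 0.12 rad and at rest (under 0.05 m/s and 0.4 rad/s) (all of step 1 and linear speed of pan_hanger below 0.05 m/s and angular speed of pan_hanger below 0.4 rad/s and angle between pan_hanger's own z axis and vertical below 0.12 rad); the robot touches nothing.
It fails at once if the load cell is loaded with more than 20 N by the hook, the fingers or the arm (contact force between any of pan_hanger, the fingers, the arm and weigher above 20 N).
It fails at once if another thing on the bench is moved by more than 20 mm (distance of any of tally_counter, dial_timer, packet_1, tongs, scraper from where it was at the start of the episode above 0.02 m).
It also fails if it takes over 61 s, if anything falls off the work surface, if the arm or the gripper's body presses on something with over 40 N, if the wrist force passes 120 N, or if a joint passes its speed limit or range.

## Working session

There is one attempt and no reset: what is moved stays moved. The work goes in short steps, Python scripts to look and compute and a tool call to move; the robot and the scene stay as the last step left them, time stands still between calls to the robot, and variables do not carry over. Pictures are saved under pics/ and viewed, at most 10 in all, crops included, and the job is handed in when it is done.

Besides the shell and the picture viewer there is one more tool, called in YAML: its name, and indented under it one key for each argument. play_rows: Moves the arm, as the interface text tells. Its arguments: {"type":"object","properties":{"commands":{"type":"array","items":{"type":"array","items":{"type":"number"}}},"hand":{"type":"number"}},"required":["commands"]}

```bash
ls; mkdir -p pics
python3 - <<'E'
from plant import manip, imaging
import cv2
print(manip.state())
for n in ("scene","top"):
    f=imaging.grab_frame(n); print(n,f["fx"],f["fy"],f["cx"],f["cy"],f["R"],f["t"])
    cv2.imwrite(f"pics/{n}0.png",cv2.resize(f["image"][:,:,::-1],(800,600)))
f=imaging.grab_frame("wrist");print(f["mount"],f["fx"],f["cx"],f["cy"])
E
```

```text
pics
{'time': 0.0, 'joint_pos': array([-1.40702213e+00,  5.33451713e-02,  1.61430272e+00, -2.48814088e-05,
        1.47596675e+00, -1.19001285e-01]), 'joint_vel': array([-8.27573167e-04, -2.46727692e-04, -1.72482230e-03, -1.63238430e-03,
       -3.90768222e-04, -1.70478962e-05]), 'joint_efforts': array([-1.80806852e-03, -3.93682086e+01, -3.70176744e+01, -2.79181168e-04,
        6.88008178e-03,  1.15631698e-05]), 'tool_pos': array([ 0.17428509, -0.5995935 ,  0.24406501]), 'tool_rot': array([-1.01046144e-03,  9.90020719e-01,  1.40918249e-01, -3.50111441e-05]), 'contact_force': array([0.87318122, 0.21003786, 0.09869819]), 'ft_torque': array([-0.02249865, -0.05483739, -0.02265173]), 'grasp_force': 0.0, 'gripper_width': 0.997872485474668}
scene 402.5112213336199 402.5112213336199 276.3604385518762 208.91383497204436 [[-0.78696765 -0.61699026  0.00222245]
 [-0.45437637  0.57711019 -0.67859114]
 [ 0.41740153 -0.5350391  -0.73451285]] [0.37128855 0.35157302 1.00987221]
top 380.39677769868604 380.39677769868604 282.82501456015945 207.85231605515068 [[-0.00889873 -0.99993056 -0.00772572]
 [-0.9968483   0.00947984 -0.07876287]
 [ 0.07883064  0.00700048 -0.99686344]] [-0.03390854  0.50256519  1.33558017]
[[-1.06113242e-03 -9.48480659e-01 -3.16833259e-01  8.15086693e-02]
 [ 9.99999047e-01 -1.28632511e-03  5.01598470e-04 -3.34768261e-04]
 [-8.83307025e-04 -3.16832425e-01  9.48481120e-01 -1.28329282e-01]
 [ 0.00000000e+00  0.00000000e+00  0.00000000e+00  1.00000000e+00]] 306.8928333201856 280.18142197113406 208.22980371912817
```

View pics/scene0.png

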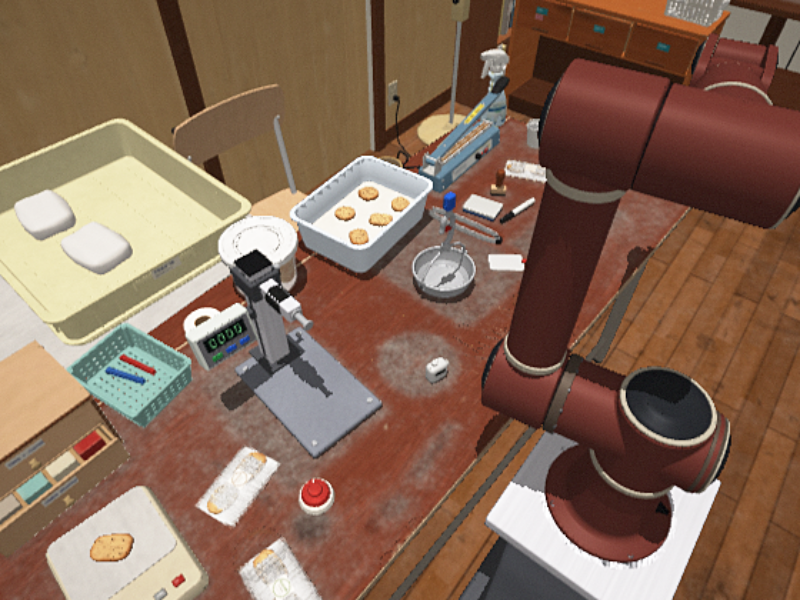

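View pics/top0.png

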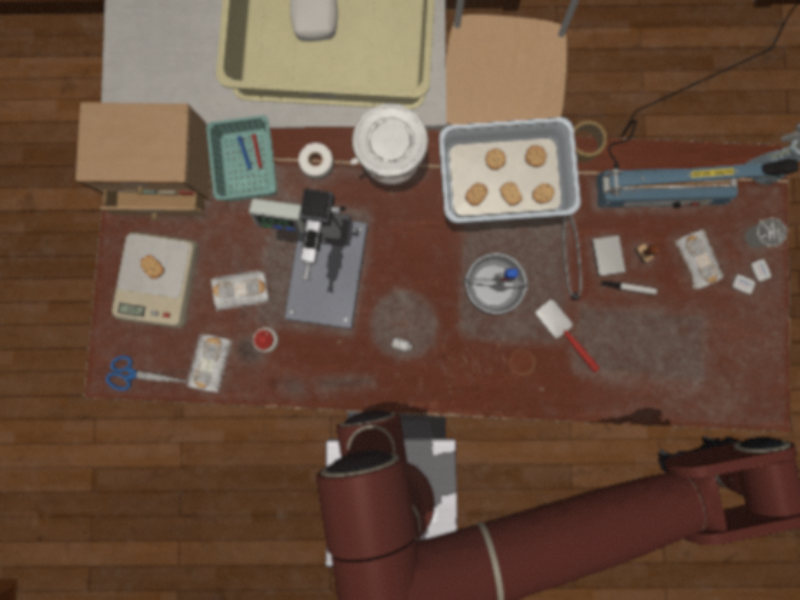

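Top: the column is at (318,205), the pin tip at about (307,275) and the grip at (511,273). I'll enlarge crops to measure from.

```bash
cat > h.py <<'E'
import numpy as np, cv2
from plant import manip, imaging
from scipy.optimize import least_squares
def proj(f,X):
    c=np.atleast_2d(X)@np.array(f["R"]).T+f["t"]; return np.c_[f["fx"]*c[:,0]/c[:,2]+f["cx"],f["fy"]*c[:,1]/c[:,2]+f["cy"]]
def blue(im,box):
    x0,y0,x1,y1=box; h=cv2.cvtColor(im,cv2.COLOR_RGB2HSV)[y0:y1,x0:x1]
    m=(abs(h[...,0].astype(int)-112)<14)&(h[...,1]>150)&(h[...,2]>50)
    n,l,s,c=cv2.connectedComponentsWithStats(m.astype(np.uint8)); k=1+np.argmax(s[1:,4]); return c[k]+[x0,y0],s[k]
E
python3 - <<'E'
from h import *
f=imaging.grab_frame("scene");g=imaging.grab_frame("top")
import pickle; pickle.dump((f,g),open("fg.pkl","wb"))
bs,ss=blue(f["image"],(290,120,340,160)); bt,st=blue(g["image"],(335,180,375,205)); print(bs,ss,bt,st)
P=least_squares(lambda p:np.r_[proj(f,p)[0]-bs,proj(g,p)[0]-bt],[.6,-.2,.237]); print(P.x,P.fun)
def crop(im,x0,y0,w,h,k): return cv2.resize(im[y0:y0+h,x0:x0+w,::-1],None,fx=k,fy=k,interpolation=cv2.INTER_CUBIC)
a=np.vstack([np.hstack([crop(g["image"],195,130,80,100,5) ,crop(g["image"],315,160,80,100,5) [:, :400]])])
cv2.imwrite("pics/t1.png",a)
b=np.hstack([crop(f["image"],160,165,110,155,3.6),crop(f["image"],280,125,60,93,6)[:558]])
cv2.imwrite("pics/s1.png",b); print(a.shape,b.shape)
E
```

```text
[314.23863636 140.51136364] [20 14  9 14 88] [357.77419355 191.        ] [19  9  8  5 31]
[ 0.53476171 -0.26467153  0.235671  ] [ 0.40089089  0.03959183 -0.21178704 -0.34538084]
(500, 800, 3) (558, 756, 3)
```

View pics/t1.png

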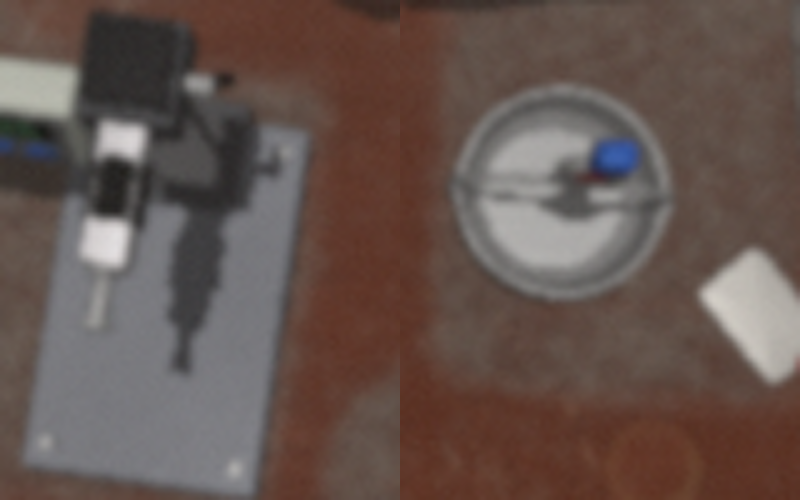

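View pics/s1.png

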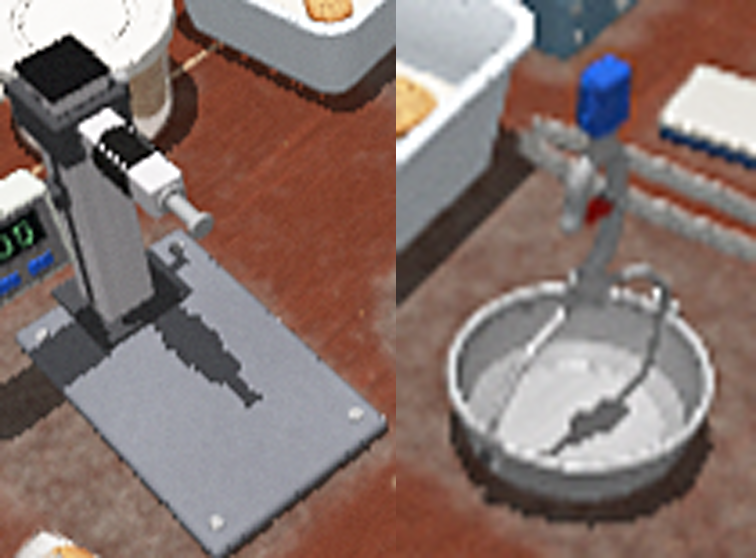

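Run:
```python
from h import *
import pickle; f,g=pickle.load(open("fg.pkl","rb"))
W=np.array([[-105,85,18],[-105,-85,18],[165,-85,18],[165,85,18]])/1e3
S=np.array([[218.3,319.2],[266.9,283],[207.2,230.3],[164.7,258.9]]);T=np.array([[200,223],[246,229],[256.6,155.6]])
def tr(p,X): c,s=np.cos(p[2]),np.sin(p[2]); return X@np.array([[c,s,0],[-s,c,0],[0,0,1]])+[p[0],p[1],0]
r=lambda p:np.r_[(proj(f,tr(p,W))-S).ravel(),(proj(g,tr(p,W[:3]))-T).ravel()]
w=least_squares(r,[.65,.1,-.1]);print("weigher",w.x,w.fun.round(1))
tip=least_squares(lambda p:np.r_[proj(f,p)[0]-[215.6,226.7],proj(g,p)[0]-[214,194.4]],[.6,.1,.235]);print("tip",tip.x,tip.fun)
c,s=np.cos(w.x[2]),np.sin(w.x[2]);d=tip.x[:2]-w.x[:2];print("tip in weigher",c*d[0]+s*d[1],-s*d[0]+c*d[1])
# pan: lugs (z~.045) in top, rim ellipse
L=np.array([[0,77,45],[0,-77,45]])/1e3
TL=np.array([[326,196.6],[368.6,200]])
for z in (.03,.045):
    L[:,2]=z
    q=least_squares(lambda p:(proj(g,tr(p,L))-TL).ravel(),[.55,-.26,-.1]);print("pan",q.x,q.fun.round(1))
```

```text
weigher [ 0.5421055   0.16598806 -0.14431579] [ 1.4  0.8  1.  -1.7  1.8 -2.8 -2.4 -0.7 -2.3  0.2 -1.1  0.6 -1.  -0.2]
tip [0.52719336 0.16536265 0.24295133] [ 0.11909349  0.01828647 -0.09128373 -0.11964839]
tip in weigher -0.01466718335267225 -0.0027634946995788376
pan [ 0.53316003 -0.26695054 -0.08969664] [-0.4 -0.   0.4  0. ]
pan [ 0.53162293 -0.26449878 -0.08956348] [-0.7 -0.1  0.7  0. ]
```

play_rows:
  commands:
    - [0, 0, -32, 0, 0, 0]
    - [0, 0, -32, 0, 0, 0]
    - [0, 0, -32, 0, 0, 0]
    - [36.5, -18.4, 0, 0, 0, 0]
    - [36.5, -18.4, 0, 0, 0, 0]
  hand: 85

```text
time: 0.67
tool_pos: [0.234, -0.5457, 0.3447]
tool_rot: [0.003, 0.99, 0.139, 0.0]
contact_force: [0.5, -0.7, 0.3]
gripper_width: 0.998
grasp_force: 0.0
```

play_rows:
  commands:
    - [36.5, -18.4, 0, 0, 0, 0]
    - [36.5, -18.4, 0, 0, 0, 0]
    - [36.5, -18.4, 0, 0, 0, 0]
    - [36.5, -18.4, 0, 0, 0, 0]
    - [36.5, -18.4, 0, 0, 0, 0]

```text
time: 1.08
tool_pos: [0.3849, -0.4035, 0.3414]
tool_rot: [0.0, 0.99, 0.141, 0.0]
contact_force: [-0.1, -0.3, -0.1]
gripper_width: 0.996
grasp_force: 0.0
```

play_rows:
  commands:
    - [36.5, -18.4, 0, 0, 0, 0]
    - [36.5, -18.4, 0, 0, 0, 0]
    - [36.5, -18.4, 0, 0, 0, 0]
    - [36.5, -18.4, 0, 0, 0, 0]
    - [36.5, -18.4, 0, 0, 0, 0]

```text
time: 1.5
tool_pos: [0.5345, -0.2642, 0.3414]
tool_rot: [0.0, 0.99, 0.141, 0.0]
contact_force: [0.9, -0.2, -0.1]
gripper_width: 1.0
grasp_force: 0.0
```

play_rows:
  commands:
    - [0, 0, 0, 0, 0, 7.1]
    - [0, 0, 0, 0, 0, 7.1]
    - [0, 0, 0, 0, 0, 7.1]
    - [0, 0, 0, 0, 0, 0]
    - [0, 0, 0, 0, 0, 0]

```text
time: 1.92
tool_pos: [0.5334, -0.2658, 0.3411]
tool_rot: [-0.0, 0.999, -0.043, -0.0]
contact_force: [-0.4, -0.3, -0.4]
gripper_width: 0.996
grasp_force: 0.0
```

```bash
cat >> h.py <<'E'
from scipy.spatial.transform import Rotation as Ro
def wrist():
    s=manip.state(); f=imaging.grab_frame("wrist"); M=np.array(f["mount"])
    q=s["tool_rot"]; Rt=Ro.from_quat([*q[1:],q[0]]).as_matrix()
    R=Rt@M[:3,:3]; t=Rt@M[:3,3]+s["tool_pos"]
    f=dict(f); f["R"]=R.T; f["t"]=-R.T@t; return f
E
python3 - <<'E'
from h import *
f=wrist(); im=f["image"].copy()
import pickle; pickle.dump(f,open("w1.pkl","wb"))
print(blue(im,(0,0,560,420)), proj(f,[[.534,-.265,.237],[.534,-.265,.255]]))
cv2.imwrite("pics/w1.png",cv2.resize(im[:,:,::-1],(800,600)))
E
```

```text
(array([275.29957806, 212.80590717]), array([260, 197,  32,  32, 948], dtype=int32)) [[279.4165669  212.05877852]
 [279.38433741 219.98375519]]
```

View pics/w1.png

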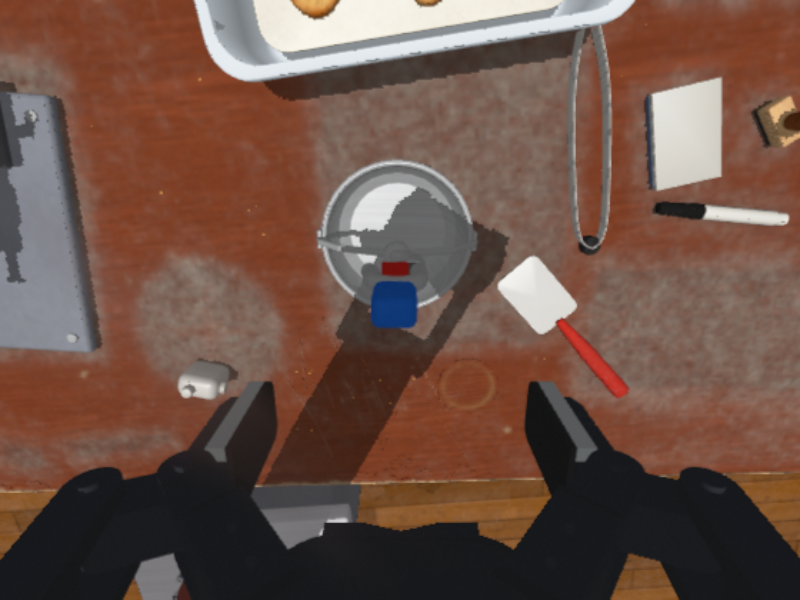

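play_rows:
  commands:
    - [0.5, -3.8, 40, 0, 0, 0]
    - [0, 0, 35, 0, 0, 0]
    - [0, 0, 24, 0, 0, 0]
    - [0, 0, 10, 0, 0, 0]
    - [0, 0, 0, 0, 0, 0]

```text
time: 2.38
tool_pos: [0.5326, -0.2615, 0.2287]
tool_rot: [-0.002, 0.999, -0.044, -0.003]
contact_force: [-0.2, -0.7, -0.5]
gripper_width: 0.997
grasp_force: 0.0
```

play_rows:
  commands:
    - [0, 0, 0, 0, 0, 0]
    - [0, 0, 0, 0, 0, 0]
    - [0, 0, 0, 0, 0, 0]
    - [0, 0, 0, 0, 0, 0]
    - [0, 0, 0, 0, 0, 0]
  hand: 0

```text
time: 2.8
tool_pos: [0.5348, -0.2625, 0.2339]
tool_rot: [0.001, 0.999, -0.044, 0.001]
contact_force: [-0.3, -0.2, 0.3]
gripper_width: 0.29
grasp_force: 0.0
```

play_rows:
  commands:
    - [0, 0, 0, 0, 0, 0]
    - [0, 0, 0, 0, 0, 0]
    - [0, 0, 0, 0, 0, 0]
    - [0, 0, 0, 0, 0, 0]

```text
time: 3.13
tool_pos: [0.535, -0.2624, 0.234]
tool_rot: [0.001, 0.999, -0.044, 0.001]
contact_force: [0.5, 1.5, 6.8]
gripper_width: 0.275
grasp_force: 60.3
```

play_rows:
  commands:
    - [0, 0, -12, 0, 0, 0]
    - [0, 0, -24, 0, 0, 0]
    - [0, 0, -30, 0, 0, 0]
    - [0, 0, -20, 0, 0, 0]
    - [0, 0, -5, 0, 0, 0]

```text
time: 3.55
tool_pos: [0.535, -0.2628, 0.3273]
tool_rot: [0.001, 0.999, -0.044, 0.002]
contact_force: [1.3, -0.5, -3.6]
gripper_width: 0.273
grasp_force: 59.4
```

play_rows:
  commands:
    - [-1.5, -12, 0, 0, 0, 0]
    - [-2.5, -25, 0, 0, 0, 0]
    - [-3.2, -32, 0, 0, 0, 0]
    - [-3.2, -32, 0, 0, 0, 0]
    - [-3.2, -32, 0, 0, 0, 0]

```text
time: 3.97
tool_pos: [0.5308, -0.1261, 0.3195]
tool_rot: [-0.001, 0.999, -0.045, -0.003]
contact_force: [1.1, -0.3, -4.2]
gripper_width: 0.275
grasp_force: 59.5
```

play_rows:
  commands:
    - [-3.2, -32, 0, 0, 0, 0]
    - [-3.2, -32, 0, 0, 0, 0]
    - [-3.2, -32, 0, 0, 0, 0]
    - [-3.2, -32, 0, 0, 0, 0]
    - [-3.2, -32, 0, 0, 0, 0]

```text
time: 4.38
tool_pos: [0.5288, 0.0347, 0.3198]
tool_rot: [-0.0, 0.999, -0.044, -0.003]
contact_force: [0.8, 0.4, -4.6]
gripper_width: 0.274
grasp_force: 59.6
```

play_rows:
  commands:
    - [-3.2, -32, 0, 0, 0, 0]
    - [-2, -17, 0, 0, 0, 0]
    - [-0.5, -5, 0, 0, 0, 3.2]
    - [0, 0, 0, 0, 0, 0]
    - [0, 0, 0, 0, 0, 0]

```text
time: 4.8
tool_pos: [0.5286, 0.0872, 0.3206]
tool_rot: [0.0, 0.997, -0.071, -0.002]
contact_force: [-0.1, -0.7, -4.1]
gripper_width: 0.272
grasp_force: 59.8
```

Run:
```python
from h import *
import pickle
f=wrist(); s=imaging.grab_frame("scene"); t=imaging.grab_frame("top"); pickle.dump((f,s,t),open("st2.pkl","wb"))
st=manip.state(); print(st["tool_pos"],st["tool_rot"],st["contact_force"])
c=lambda im,x0,y0,w,h:cv2.resize(im[y0:y0+h,x0:x0+w,::-1],(400,400*h//w),interpolation=cv2.INTER_CUBIC)
a=c(f["image"],60,40,260,260); b=c(s["image"],160,140,160,160)
cv2.imwrite("pics/st2.png",np.hstack([a,b]))
```

```text
[0.52943161 0.08607892 0.32217717] [ 1.38982721e-04  9.97375211e-01 -7.24001521e-02 -9.41723499e-04] [ 0.01882824  0.40261498 -3.54977147]
```

View pics/st2.png

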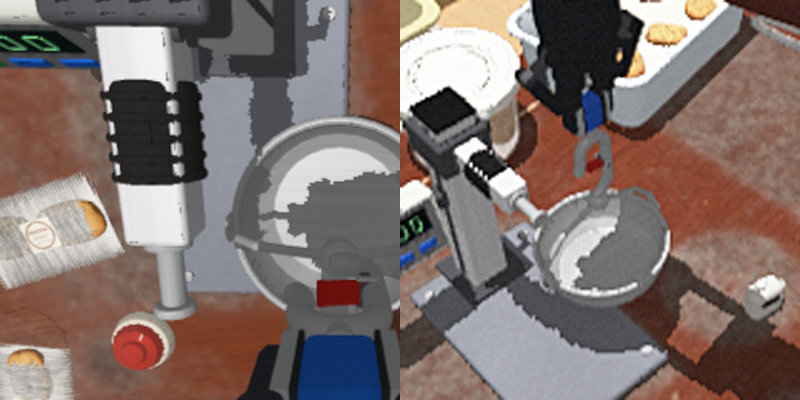

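Run:
```python
from h import *
import pickle; f,s,t=pickle.load(open("st2.pkl","rb")); f0,g0=pickle.load(open("fg.pkl","rb"))
def ray(f,px,z):
    R=np.array(f["R"]);C=-R.T@f["t"]; d=R.T@[(px[0]-f["cx"])/f["fx"],(px[1]-f["cy"])/f["fy"],1]; return C+d*(z-C[2])/d[2]
k=260/400
A=np.array([177,309])*k+[60,40]; B=np.array([172.5,255])*k+[60,40]; D=np.array([151,30])*k+[60,40]
for z in (.226,.235,.244):
    a,b=ray(f,A,z),ray(f,B,z); print(z,a,b,np.arctan2(*(b-a)[[1,0]]))
q=least_squares(lambda p:np.r_[proj(f,p)[0]-A,proj(f0,p)[0]-[216,226.7],proj(g0,p)[0]-[214,194]],[.53,.16,.235]);print(q.x,q.fun)
# find blue grip & red latch in wrist for tilt
print(blue(f["image"],(200,200,380,350)))
# pan rim centre estimate vs predicted
P=np.array([.5294,.0861]);zp=.3222-.234
print(proj(f,[[*P,zp+.237],[*P,zp+.163],[*P,zp+.045]]))
h=cv2.cvtColor(f["image"],cv2.COLOR_RGB2HSV)[200:260,240:330]; m=((h[...,0]<8)|(h[...,0]>172))&(h[...,1]>200)&(h[...,2]>60)
n,l,st,c=cv2.connectedComponentsWithStats(m.astype(np.uint8));i=1+np.argmax(st[1:,4]);print(c[i]+[240,200],st[i])
```

```text
0.226 [0.52002821 0.17283363 0.226     ] [0.54890782 0.16766276 0.226     ] -0.17717186738077198
0.235 [0.52365595 0.1689214  0.235     ] [0.55136756 0.16395966 0.235     ] -0.17717186738077156
0.244 [0.52728369 0.16500917 0.244     ] [0.5538273  0.16025655 0.244     ] -0.1771718673807708
[0.52705759 0.16523077 0.24340553] [ 0.04440334 -0.02332019 -0.22192729 -0.11070035 -0.0760632   0.30773433]
(array([280.16448492, 292.48121799]), array([  53,   58,   56,   68, 3514], dtype=int32))
[[282.99570969 287.98563914]
 [281.8289612  227.51038996]
 [281.01071511 185.09881919]]
[278.85956416 229.77966102] [ 26  22  27  17 413]
```

play_rows:
  commands:
    - [2.6, 0, -4, 0, 0, 0.6]
    - [0, -8, -4, 0, 0, 0]
    - [0, -10, 0, 0, 0, 0]
    - [0, -10, 0, 0, 0, 0]
    - [0, -8, 0, 0, 0, 0]

```text
time: 5.37
tool_pos: [0.5383, 0.1231, 0.3316]
tool_rot: [-0.0, 0.997, -0.077, 0.0]
contact_force: [-0.7, 0.1, -4.1]
gripper_width: 0.277
grasp_force: 59.8
```

play_rows:
  commands:
    - [0, -4, 0, 0, 0, 0]
    - [0, 0, 0, 0, 0, 0]
    - [0, 0, 0, 0, 0, 0]

```text
time: 5.62
tool_pos: [0.5385, 0.1261, 0.331]
tool_rot: [0.0, 0.997, -0.077, -0.0]
contact_force: [-0.4, -0.3, -5.0]
gripper_width: 0.273
grasp_force: 59.8
```

Run:
```python
from h import *
st=manip.state(); print(st["tool_pos"],st["tool_rot"],st["contact_force"])
s=imaging.grab_frame("scene");w=wrist()
c=lambda im,x0,y0,w,h:cv2.resize(im[y0:y0+h,x0:x0+w,::-1],(400,400*h//w),interpolation=cv2.INTER_CUBIC)
cv2.imwrite("pics/st3.png",np.hstack([c(s["image"],190,170,80,110),c(w["image"],130,100,200,275)]))
```

```text
[0.53853653 0.12612797 0.33103513] [ 2.62210621e-04  9.97021522e-01 -7.71229094e-02 -2.68209803e-04] [-0.43471786 -0.26631795 -4.99788087]
```

View pics/st3.png

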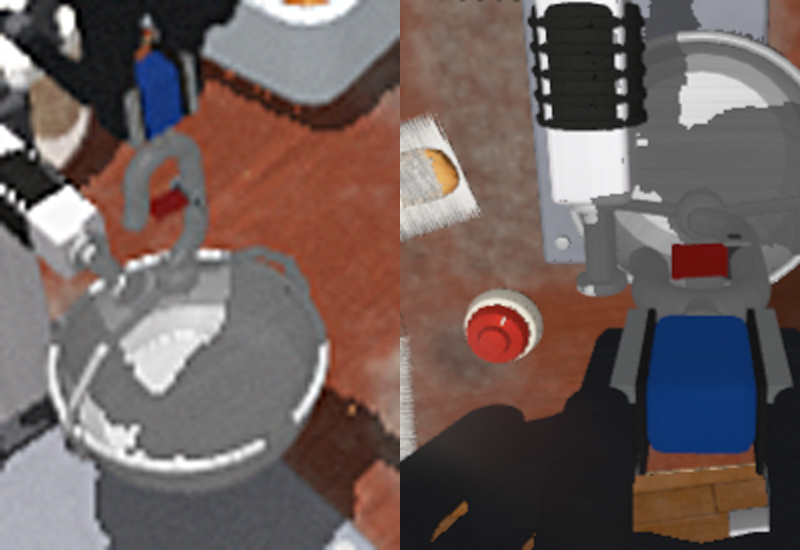

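Run:
```python
from h import *
s=imaging.grab_frame("scene");st=manip.state();T=st["tool_pos"];yaw=2*np.arctan2(st["tool_rot"][2],st["tool_rot"][1])
ex=np.array([np.cos(yaw),np.sin(yaw),0]);ey=np.array([-ex[1],ex[0],0]);sad=T-[0,0,.044]
pt=lambda x,y,z:sad+ex*x/1e3+ey*y/1e3+[0,0,z/1e3]
def solve(px,x): 
    r=least_squares(lambda p:proj(s,pt(x,*p))[0]-px,[0,0]); return r.x.round(1)
crop=lambda u,v:[190+u/5,170+v/5]
for n,p,x in [("grip",(160,95),0),("archtop",(170,137),0),("nosetip",(130,222),0),("backleg",(195,215),0),("bend",(180,260),0),("collarface",(120,288),-20),("collar@-14",(120,288),-14)]: print(n,solve(crop(*p),x))
print(yaw,"pin est in pan mm:",[((np.array([.543,.163,.2425])-sad)@v*1e3).round(1) for v in (ex,ey,[0,0,1])])
```

```text
grip [-5.2 40.9]
archtop [-7.6 11.5]
nosetip [ 21.2 -26.8]
backleg [-16.1 -49.8]
bend [ -3.8 -74.3]
collarface [ 44.1 -40. ]
collar@-14 [ 40.7 -48. ]
-0.15554742134298835 pin est in pan mm: [np.float64(-1.4), np.float64(37.7), np.float64(-44.7)]
```

play_rows:
  commands:
    - [-1.5, -3, -4, 0, 0, 0]
    - [0, -4, 0, 0, 0, 0]
    - [0, -4, 0, 0, 0, 0]
    - [0, 0, 0, 0, 0, 0]

```text
time: 6.1
tool_pos: [0.539, 0.1376, 0.3356]
tool_rot: [-0.0, 0.997, -0.077, 0.0]
contact_force: [-1.1, 0.6, -4.2]
gripper_width: 0.27
grasp_force: 59.8
```

play_rows:
  commands:
    - [0, -3, 0, 0, 0, 0]
    - [0, -2, 0, 0, 0, 0]
    - [0, 0, 0, 0, 0, 0]

```text
time: 6.35
tool_pos: [0.5396, 0.1422, 0.3352]
tool_rot: [-0.0, 0.997, -0.077, -0.0]
contact_force: [-0.3, 0.3, -4.3]
gripper_width: 0.272
grasp_force: 59.8
```

play_rows:
  commands:
    - [0, -2, 0, 0, 0, 0]
    - [0, -2, 0, 0, 0, 0]
    - [0, 0, 0, 0, 0, 0]

```text
time: 6.6
tool_pos: [0.5403, 0.146, 0.3352]
tool_rot: [-0.0, 0.997, -0.077, -0.0]
contact_force: [0.1, -0.3, -4.4]
gripper_width: 0.275
grasp_force: 59.8
```

play_rows:
  commands:
    - [0, -2, 0, 0, 0, 0]
    - [0, -2, 0, 0, 0, 0]
    - [0, 0, 0, 0, 0, 0]

```text
time: 6.85
tool_pos: [0.5409, 0.15, 0.3353]
tool_rot: [-0.0, 0.997, -0.077, -0.0]
contact_force: [1.0, 1.4, -4.0]
gripper_width: 0.269
grasp_force: 59.8
```

play_rows:
  commands:
    - [0, -2, 0, 0, 0, 0]
    - [0, -2, 0, 0, 0, 0]
    - [0, 0, 0, 0, 0, 0]

```text
time: 7.1
tool_pos: [0.5415, 0.154, 0.3353]
tool_rot: [-0.0, 0.997, -0.077, 0.0]
contact_force: [-0.5, -0.3, -3.9]
gripper_width: 0.272
grasp_force: 59.8
```

play_rows:
  commands:
    - [0, -2, 0, 0, 0, 0]
    - [0, -2, 0, 0, 0, 0]
    - [0, 0, 0, 0, 0, 0]

```text
time: 7.35
tool_pos: [0.5422, 0.158, 0.3353]
tool_rot: [-0.0, 0.997, -0.077, 0.0]
contact_force: [0.6, 0.2, -4.3]
gripper_width: 0.276
grasp_force: 59.8
```

Run:
```python
from h import *
st=manip.state(); print(st["tool_pos"],st["contact_force"])
s=imaging.grab_frame("scene");w=wrist()
c=lambda im,x0,y0,w,h:cv2.resize(im[y0:y0+h,x0:x0+w,::-1],(400,400*h//w),interpolation=cv2.INTER_CUBIC)
cv2.imwrite("pics/st4.png",np.hstack([c(s["image"],180,180,60,82),c(w["image"],180,140,160,220)][:2]) if 0 else np.hstack([cv2.resize(c(s["image"],180,180,60,82),(400,546)),cv2.resize(c(w["image"],180,140,160,220),(400,546))]))
```

```text
[0.54215474 0.1579509  0.3352885 ] [ 0.57086007  0.24467809 -4.3287299 ]
```

View pics/st4.png

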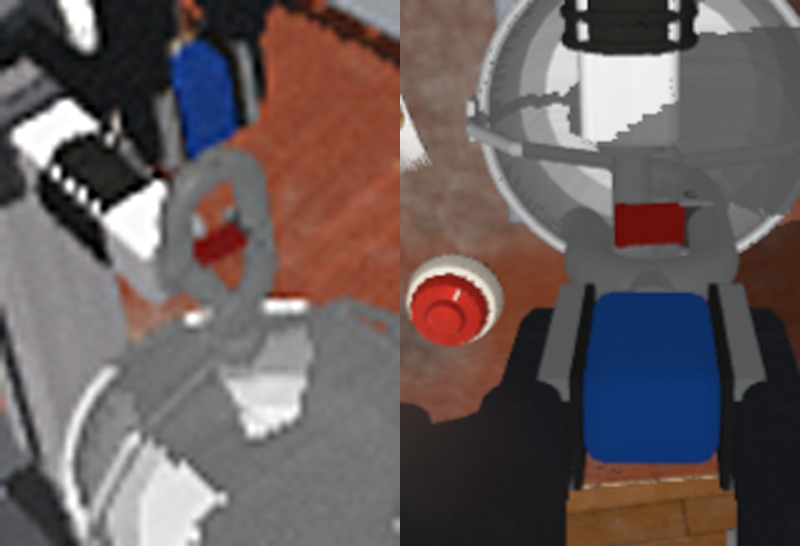

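play_rows:
  commands:
    - [0, -2, 0, 0, 0, 0]
    - [0, -2, 0, 0, 0, 0]
    - [0, 0, 0, 0, 0, 0]

```text
time: 7.7
tool_pos: [0.5428, 0.1619, 0.3353]
tool_rot: [-0.0, 0.997, -0.077, 0.0]
contact_force: [1.1, 0.2, -3.5]
gripper_width: 0.27
grasp_force: 59.8
```

play_rows:
  commands:
    - [0, 0, 4, 0, 0, 0]
    - [0, 0, 3, 0, 0, 0]
    - [0, 0, 0, 0, 0, 0]

```text
time: 7.95
tool_pos: [0.5423, 0.1614, 0.327]
tool_rot: [0.0, 0.997, -0.078, -0.001]
contact_force: [0.4, 0.0, -4.5]
gripper_width: 0.273
grasp_force: 59.8
```

play_rows:
  commands:
    - [0, 0, 2, 0, 0, 0]
    - [0, 0, 1, 0, 0, 0]
    - [0, 0, 0, 0, 0, 0]

```text
time: 8.2
tool_pos: [0.5426, 0.1615, 0.3249]
tool_rot: [0.0, 0.997, -0.078, -0.0]
contact_force: [-0.5, 0.2, -4.3]
gripper_width: 0.272
grasp_force: 59.8
```

play_rows:
  commands:
    - [0, 0, 1, 0, 0, 0]
    - [0, 0, 1, 0, 0, 0]
    - [0, 0, 0, 0, 0, 0]

```text
time: 8.45
tool_pos: [0.5427, 0.1615, 0.3231]
tool_rot: [0.0, 0.997, -0.078, -0.0]
contact_force: [-0.4, -0.1, -4.1]
gripper_width: 0.272
grasp_force: 59.8
```

play_rows:
  commands:
    - [0, 0, 1, 0, 0, 0]
    - [0, 0, 1, 0, 0, 0]
    - [0, 0, 0, 0, 0, 0]

```text
time: 8.7
tool_pos: [0.5426, 0.1615, 0.321]
tool_rot: [0.0, 0.997, -0.078, -0.0]
contact_force: [-0.4, -0.1, -4.8]
gripper_width: 0.273
grasp_force: 59.8
```

play_rows:
  commands:
    - [0, 0, 1, 0, 0, 0]
    - [0, 0, 1, 0, 0, 0]
    - [0, 0, 0, 0, 0, 0]

```text
time: 8.95
tool_pos: [0.5428, 0.1616, 0.3198]
tool_rot: [-0.0, 0.997, -0.078, 0.0]
contact_force: [-0.2, 0.2, -3.0]
gripper_width: 0.273
grasp_force: 60.3
```

play_rows:
  commands:
    - [0, 0, 1, 0, 0, 0]
    - [0, 0, 0, 0, 0, 0]

```text
time: 9.12
tool_pos: [0.5429, 0.1615, 0.3196]
tool_rot: [-0.0, 0.997, -0.078, 0.001]
contact_force: [-1.5, -1.3, 2.4]
gripper_width: 0.27
grasp_force: 60.7
```

play_rows:
  commands:
    - [0, 0, 0.5, 0, 0, 0]
    - [0, 0, 0.5, 0, 0, 0]
    - [0, 0, 0, 0, 0, 0]

```text
time: 9.37
tool_pos: [0.5429, 0.1616, 0.3184]
tool_rot: [-0.0, 0.997, -0.078, 0.001]
contact_force: [-2.3, -0.6, 4.5]
gripper_width: 0.273
grasp_force: 60.9
```

play_rows:
  commands:
    - [0, 0, 0.5, 0, 0, 0]
    - [0, 0, 0.5, 0, 0, 0]
    - [0, 0, 0, 0, 0, 0]

```text
time: 9.62
tool_pos: [0.543, 0.1617, 0.317]
tool_rot: [-0.0, 0.997, -0.078, 0.001]
contact_force: [-2.0, 0.4, 5.5]
gripper_width: 0.27
grasp_force: 60.9
```

play_rows:
  commands:
    - [0, 0, 0.5, 0, 0, 0]
    - [0, 0, 0.5, 0, 0, 0]
    - [0, 0, 0, 0, 0, 0]

```text
time: 9.87
tool_pos: [0.543, 0.1619, 0.3162]
tool_rot: [-0.001, 0.997, -0.077, 0.001]
contact_force: [-1.8, 0.9, 5.4]
gripper_width: 0.268
grasp_force: 61.0
```

Load about 10 N and flattening, so the latch is opening.

play_rows:
  commands:
    - [0, 0, 0.7, 0, 0, 0]
    - [0, 0, 0.8, 0, 0, 0]
    - [0, 0, 0, 0, 0, 0]

```text
time: 10.12
tool_pos: [0.5431, 0.1618, 0.315]
tool_rot: [-0.0, 0.997, -0.077, 0.001]
contact_force: [-1.7, 0.3, 6.2]
gripper_width: 0.271
grasp_force: 61.3
```

play_rows:
  commands:
    - [0, 0, 0.7, 0, 0, 0]
    - [0, 0, 0.8, 0, 0, 0]
    - [0, 0, 0, 0, 0, 0]

```text
time: 10.37
tool_pos: [0.5433, 0.1614, 0.3136]
tool_rot: [0.0, 0.997, -0.078, 0.001]
contact_force: [-2.0, -1.5, 6.4]
gripper_width: 0.275
grasp_force: 61.3
```

play_rows:
  commands:
    - [0, 0, 0.7, 0, 0, 0]
    - [0, 0, 0.8, 0, 0, 0]
    - [0, 0, 0, 0, 0, 0]

```text
time: 10.62
tool_pos: [0.5434, 0.161, 0.3119]
tool_rot: [0.001, 0.997, -0.078, 0.001]
contact_force: [-1.1, -2.2, 6.5]
gripper_width: 0.273
grasp_force: 61.2
```

play_rows:
  commands:
    - [0, 0, 1, 0, 0, 0]
    - [0, 0, 1, 0, 0, 0]
    - [0, 0, 0, 0, 0, 0]

```text
time: 10.87
tool_pos: [0.5435, 0.1606, 0.3096]
tool_rot: [0.001, 0.997, -0.078, 0.001]
contact_force: [-1.0, -2.8, 5.1]
gripper_width: 0.268
grasp_force: 61.1
```

play_rows:
  commands:
    - [0, 0, 1, 0, 0, 0]
    - [0, 0, 1, 0, 0, 0]
    - [0, 0, 0, 0, 0, 0]

```text
time: 11.12
tool_pos: [0.5435, 0.1604, 0.3072]
tool_rot: [0.001, 0.997, -0.078, 0.001]
contact_force: [0.9, -4.2, 3.8]
gripper_width: 0.275
grasp_force: 60.9
```

play_rows:
  commands:
    - [0, 0, 1, 0, 0, 0]
    - [0, 0, 1, 0, 0, 0]
    - [0, 0, 0, 0, 0, 0]

```text
time: 11.37
tool_pos: [0.543, 0.1608, 0.3044]
tool_rot: [0.001, 0.997, -0.078, 0.0]
contact_force: [0.9, -6.0, 2.6]
gripper_width: 0.271
grasp_force: 60.7
```

play_rows:
  commands:
    - [0, 0.7, 1, 0, 0, 0]
    - [0, 0, 1, 0, 0, 0]
    - [0, 0, 0, 0, 0, 0]

```text
time: 11.62
tool_pos: [0.5425, 0.1604, 0.3019]
tool_rot: [0.001, 0.997, -0.078, -0.0]
contact_force: [0.1, -5.1, 1.8]
gripper_width: 0.273
grasp_force: 60.7
```

play_rows:
  commands:
    - [0, 0, 1, 0, 0, 0]
    - [0, 0, 1, 0, 0, 0]
    - [0, 0, 0, 0, 0, 0]

```text
time: 11.87
tool_pos: [0.5423, 0.1607, 0.2999]
tool_rot: [0.0, 0.997, -0.078, -0.001]
contact_force: [-0.2, -4.1, 1.7]
gripper_width: 0.274
grasp_force: 60.7
```

play_rows:
  commands:
    - [0, 0, 1, 0, 0, 0]
    - [0, 0, 1, 0, 0, 0]
    - [0, 0, 0, 0, 0, 0]

```text
time: 12.12
tool_pos: [0.5423, 0.1608, 0.2981]
tool_rot: [0.0, 0.997, -0.078, -0.001]
contact_force: [-1.0, -5.4, 1.7]
gripper_width: 0.27
grasp_force: 60.7
```

play_rows:
  commands:
    - [0, 0, 1, 0, 0, 0]
    - [0, 0, 1, 0, 0, 0]
    - [0, 0, 0, 0, 0, 0]

```text
time: 12.37
tool_pos: [0.5423, 0.1606, 0.2958]
tool_rot: [0.0, 0.997, -0.078, -0.001]
contact_force: [0.1, -4.8, -0.4]
gripper_width: 0.273
grasp_force: 60.4
```

play_rows:
  commands:
    - [0, 0, 1, 0, 0, 0]
    - [0, 0, 1, 0, 0, 0]
    - [0, 0, 0, 0, 0, 0]

```text
time: 12.62
tool_pos: [0.5419, 0.1602, 0.2927]
tool_rot: [0.001, 0.997, -0.078, -0.002]
contact_force: [-0.4, -7.4, -3.8]
gripper_width: 0.271
grasp_force: 59.9
```

play_rows:
  commands:
    - [0, 0.4, 1, 0, 0, 0]
    - [0, 0, 0, 0, 0, 0]

```text
time: 12.78
tool_pos: [0.5416, 0.1608, 0.2912]
tool_rot: [-0.0, 0.997, -0.078, -0.002]
contact_force: [0.2, 1.3, -4.8]
gripper_width: 0.273
grasp_force: 59.9
```

play_rows:
  commands:
    - [0, 0, 1, 0, 0, 0]
    - [0, 0, 0, 0, 0, 0]

```text
time: 12.95
tool_pos: [0.542, 0.1614, 0.2913]
tool_rot: [-0.001, 0.997, -0.077, -0.001]
contact_force: [0.2, -0.5, -4.2]
gripper_width: 0.27
grasp_force: 59.9
```

Snapped: the lateral force vanished. Now down in 1 mm steps until the saddle presses.

play_rows:
  commands:
    - [0, 0, 1, 0, 0, 0]
    - [0, 0, 0, 0, 0, 0]
    - [0, 0, 0, 0, 0, 0]

```text
time: 13.2
tool_pos: [0.5425, 0.1608, 0.2916]
tool_rot: [-0.0, 0.997, -0.077, -0.0]
contact_force: [0.9, -0.0, -3.6]
gripper_width: 0.269
grasp_force: 60.0
```

play_rows:
  commands:
    - [0, 0, 1, 0, 0, 0]
    - [0, 0, 0, 0, 0, 0]
    - [0, 0, 0, 0, 0, 0]

```text
time: 13.45
tool_pos: [0.5425, 0.1605, 0.2908]
tool_rot: [-0.0, 0.997, -0.078, -0.0]
contact_force: [-0.1, -0.3, -5.1]
gripper_width: 0.269
grasp_force: 60.0
```

play_rows:
  commands:
    - [0, 0, 1, 0, 0, 0]
    - [0, 0, 0, 0, 0, 0]
    - [0, 0, 0, 0, 0, 0]

```text
time: 13.7
tool_pos: [0.5425, 0.1605, 0.2897]
tool_rot: [-0.0, 0.997, -0.078, -0.0]
contact_force: [-0.1, -0.9, -4.2]
gripper_width: 0.275
grasp_force: 60.0
```

play_rows:
  commands:
    - [0, 0, 1, 0, 0, 0]
    - [0, 0, 0, 0, 0, 0]
    - [0, 0, 0, 0, 0, 0]

```text
time: 13.95
tool_pos: [0.5425, 0.1604, 0.2887]
tool_rot: [0.0, 0.997, -0.078, -0.0]
contact_force: [0.9, 0.2, -4.1]
gripper_width: 0.269
grasp_force: 60.0
```

play_rows:
  commands:
    - [0, 0, 0.5, 0, 0, 0]
    - [0, 0, 0, 0, 0, 0]
    - [0, 0, 0, 0, 0, 0]

```text
time: 14.2
tool_pos: [0.5426, 0.1605, 0.2883]
tool_rot: [-0.0, 0.997, -0.078, 0.0]
contact_force: [-0.4, -0.0, -4.3]
gripper_width: 0.272
grasp_force: 60.0
```

play_rows:
  commands:
    - [0, 0, 0.7, 0, 0, 0]
    - [0, 0, 0, 0, 0, 0]
    - [0, 0, 0, 0, 0, 0]

```text
time: 14.45
tool_pos: [0.5427, 0.1606, 0.2878]
tool_rot: [-0.0, 0.997, -0.077, 0.0]
contact_force: [-0.2, 1.2, -3.3]
gripper_width: 0.272
grasp_force: 60.0
```

play_rows:
  commands:
    - [0, 0, 0.7, 0, 0, 0]
    - [0, 0, 0, 0, 0, 0]
    - [0, 0, 0, 0, 0, 0]

```text
time: 14.7
tool_pos: [0.5427, 0.1608, 0.2874]
tool_rot: [-0.0, 0.997, -0.077, 0.0]
contact_force: [0.0, 1.8, -2.3]
gripper_width: 0.273
grasp_force: 60.3
```

play_rows:
  commands:
    - [0, -0.8, 0, 0, 0, 0]
    - [0, 0, 0.5, 0, 0, 0]
    - [0, 0, 0, 0, 0, 0]
    - [0, 0, 0, 0, 0, 0]

```text
time: 15.03
tool_pos: [0.5429, 0.1613, 0.287]
tool_rot: [-0.0, 0.997, -0.078, 0.0]
contact_force: [0.0, 0.8, 0.4]
gripper_width: 0.272
grasp_force: 60.4
```

play_rows:
  commands:
    - [0, 0, 0.5, 0, 0, 0]
    - [0, 0, 0, 0, 0, 0]
    - [0, 0, 0, 0, 0, 0]

```text
time: 15.28
tool_pos: [0.5429, 0.1614, 0.2868]
tool_rot: [-0.0, 0.997, -0.078, 0.001]
contact_force: [-0.8, 1.3, 2.9]
gripper_width: 0.269
grasp_force: 60.8
```

play_rows:
  commands:
    - [0, 0, 0, 0, 0, 0]
    - [0, 0, 0, 0, 0, 0]
    - [0, 0, 0, 0, 0, 0]

```text
time: 15.53
tool_pos: [0.5429, 0.1614, 0.2867]
tool_rot: [-0.0, 0.997, -0.078, 0.001]
contact_force: [-2.3, 0.8, 6.2]
gripper_width: 0.266
grasp_force: 61.0
```

play_rows:
  commands:
    - [0, 0, -3, 0, 0, 0]
    - [0, 0, -5, 0, 0, 0]
    - [0, 0, -5, 0, 0, 0]
    - [0, 0, 0, 0, 0, 0]
    - [0, 0, 0, 0, 0, 0]

```text
time: 15.95
tool_pos: [0.5427, 0.1611, 0.2986]
tool_rot: [0.0, 0.997, -0.078, -0.0]
contact_force: [0.5, 0.1, -4.3]
gripper_width: 0.275
grasp_force: 60.0
```

play_rows:
  commands:
    - [0, 0, -1, 0, 0, 0]
    - [0, 0, -1, 0, 0, 0]
    - [0, 0, 0, 0, 0, 0]
    - [0, 0, 0, 0, 0, 0]

```text
time: 16.28
tool_pos: [0.5427, 0.1612, 0.3009]
tool_rot: [0.0, 0.997, -0.078, -0.0]
contact_force: [1.5, -0.0, -4.0]
gripper_width: 0.272
grasp_force: 60.0
```

play_rows:
  commands:
    - [0, 0, -1, 0, 0, 0]
    - [0, 0, 0, 0, 0, 0]
    - [0, 0, 0, 0, 0, 0]

```text
time: 16.53
tool_pos: [0.5427, 0.1613, 0.302]
tool_rot: [-0.0, 0.997, -0.078, 0.0]
contact_force: [-0.0, 0.3, -3.2]
gripper_width: 0.275
grasp_force: 60.0
```

play_rows:
  commands:
    - [0, 0, -1, 0, 0, 0]
    - [0, 0, 0, 0, 0, 0]
    - [0, 0, 0, 0, 0, 0]

```text
time: 16.78
tool_pos: [0.5427, 0.1613, 0.303]
tool_rot: [-0.0, 0.997, -0.078, 0.0]
contact_force: [0.5, -0.4, -3.1]
gripper_width: 0.272
grasp_force: 60.0
```

play_rows:
  commands:
    - [0, 0, -0.7, 0, 0, 0]
    - [0, 0, 0, 0, 0, 0]
    - [0, 0, 0, 0, 0, 0]

```text
time: 17.03
tool_pos: [0.5427, 0.1612, 0.3036]
tool_rot: [-0.0, 0.997, -0.078, -0.0]
contact_force: [0.1, 0.4, -3.5]
gripper_width: 0.271
grasp_force: 60.0
```

play_rows:
  commands:
    - [0, 0, -0.7, 0, 0, 0]
    - [0, 0, 0, 0, 0, 0]
    - [0, 0, 0, 0, 0, 0]

```text
time: 17.28
tool_pos: [0.5426, 0.1612, 0.3038]
tool_rot: [0.0, 0.997, -0.078, -0.0]
contact_force: [0.9, 0.7, -6.6]
gripper_width: 0.273
grasp_force: 59.6
```

play_rows:
  commands:
    - [0, 0, -0.5, 0, 0, 0]
    - [0, 0, 0, 0, 0, 0]
    - [0, 0, 0, 0, 0, 0]

```text
time: 17.53
tool_pos: [0.5425, 0.1612, 0.3039]
tool_rot: [0.0, 0.997, -0.078, -0.0]
contact_force: [1.9, 0.7, -10.8]
gripper_width: 0.27
grasp_force: 59.3
```

play_rows:
  commands:
    - [0, 0, 0, 0, 0, 0]
    - [0, 0, 4, 0, 0, 0]
    - [0, 0, 5, 0, 0, 0]
    - [0, 0, 4, 0, 0, 0]
    - [0, 0, 0, 0, 0, 0]

```text
time: 17.95
tool_pos: [0.5423, 0.1612, 0.2912]
tool_rot: [0.0, 0.997, -0.078, -0.001]
contact_force: [-1.0, 0.0, -5.7]
gripper_width: 0.273
grasp_force: 60.0
```

play_rows:
  commands:
    - [0, 0, 2, 0, 0, 0]
    - [0, 0, 1, 0, 0, 0]
    - [0, 0, 1, 0, 0, 0]
    - [0, 0, 0, 0, 0, 0]
    - [0, 0, 0, 0, 0, 0]

```text
time: 18.37
tool_pos: [0.5427, 0.1613, 0.2879]
tool_rot: [-0.0, 0.997, -0.078, 0.0]
contact_force: [-0.5, 0.4, -3.9]
gripper_width: 0.278
grasp_force: 60.0
```

play_rows:
  commands:
    - [0, 0, 0.8, 0, 0, 0]
    - [0, 0, 0, 0, 0, 0]
    - [0, 0, 0, 0, 0, 0]

```text
time: 18.62
tool_pos: [0.5428, 0.1613, 0.2872]
tool_rot: [-0.0, 0.997, -0.078, 0.0]
contact_force: [0.8, 0.2, -4.5]
gripper_width: 0.271
grasp_force: 60.0
```

play_rows:
  commands:
    - [0, 0, 0.5, 0, 0, 0]
    - [0, 0, 0, 0, 0, 0]
    - [0, 0, 0, 0, 0, 0]

```text
time: 18.87
tool_pos: [0.5429, 0.1614, 0.287]
tool_rot: [-0.0, 0.997, -0.078, 0.0]
contact_force: [-0.3, 0.6, -3.0]
gripper_width: 0.27
grasp_force: 60.2
```

play_rows:
  commands:
    - [0, 0, 0.3, 0, 0, 0]
    - [0, 0, 0, 0, 0, 0]
    - [0, 0, 0, 0, 0, 0]

```text
time: 19.12
tool_pos: [0.5429, 0.1614, 0.2869]
tool_rot: [-0.0, 0.997, -0.078, 0.0]
contact_force: [-0.4, 0.3, 0.5]
gripper_width: 0.271
grasp_force: 60.5
```

play_rows:
  commands:
    - [0, 0, 0, 0, 0, 0]
    - [0, 0, 0, 0, 0, 0]
    - [0, 0, 0, 0, 0, 0]
    - [0, 0, 0, 0, 0, 0]
    - [0, 0, 0, 0, 0, 0]
  hand: 70

```text
time: 19.53
tool_pos: [0.5427, 0.1612, 0.2863]
tool_rot: [0.0, 0.997, -0.078, 0.0]
contact_force: [0.7, -0.7, -0.3]
gripper_width: 0.817
grasp_force: 0.0
```

play_rows:
  commands:
    - [0, 0, 0, 0, 0, 0]
    - [0, 0, -5, 0, 0, 0]
    - [0, 0, -15, 0, 0, 0]
    - [0, 0, -25, 0, 0, 0]
    - [0, 0, -25, 0, 0, 0]

```text
time: 19.95
tool_pos: [0.5422, 0.1612, 0.3562]
tool_rot: [0.0, 0.997, -0.078, -0.001]
contact_force: [0.4, -0.2, 0.3]
gripper_width: 0.819
grasp_force: 0.0
```

play_rows:
  commands:
    - [0, 0, -20, 0, 0, 0]
    - [0, 0, 0, 0, 0, 0]
    - [0, 0, 0, 0, 0, 0]
    - [0, 0, 0, 0, 0, 0]
    - [0, 0, 0, 0, 0, 0]

```text
time: 20.37
tool_pos: [0.5422, 0.1611, 0.3742]
tool_rot: [0.0, 0.997, -0.078, -0.002]
contact_force: [0.4, 0.2, 0.0]
gripper_width: 0.823
grasp_force: 0.0
```

Run:
```python
from h import *
for i in range(8):
    w=imaging.grab_frame("wrist"); print(blue(w["image"],(0,0,560,420))[0].round(2)) if i%2==0 else None
s=imaging.grab_frame("scene")
c=lambda im,x0,y0,w,h:cv2.resize(im[y0:y0+h,x0:x0+w,::-1],(400,546),interpolation=cv2.INTER_CUBIC)
cv2.imwrite("pics/end.png",np.hstack([c(s["image"],180,180,80,110),c(w["image"],160,100,240,320)]))
```

```text
[282.04 222.24]
[281.55 222.21]
[281.11 222.18]
[280.4  222.21]
```

View pics/end.png

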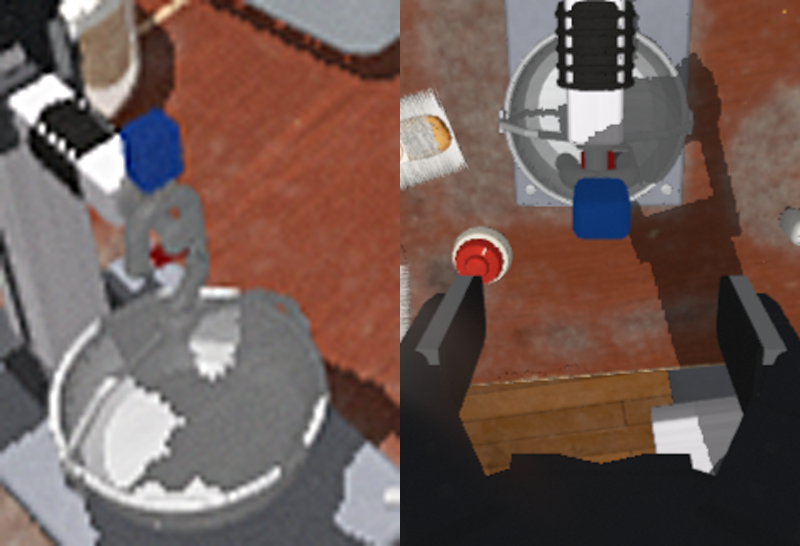

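The grip at (600,208) in the right crop is above the pin, the red latch is shut under the pin, and the pan is swaying slightly. I'll let it settle.

play_rows:
  commands:
    - [0, 0, 0, 0, 0, 0]
    - [0, 0, 0, 0, 0, 0]
    - [0, 0, 0, 0, 0, 0]
    - [0, 0, 0, 0, 0, 0]
    - [0, 0, 0, 0, 0, 0]

```text
time: 21.23
tool_pos: [0.5427, 0.1613, 0.3762]
tool_rot: [-0.0, 0.997, -0.078, -0.0]
contact_force: [-0.4, 0.9, -0.4]
gripper_width: 0.825
grasp_force: 0.0
```

play_rows:
  commands:
    - [0, 0, 0, 0, 0, 0]
    - [0, 0, 0, 0, 0, 0]
    - [0, 0, 0, 0, 0, 0]
    - [0, 0, 0, 0, 0, 0]
    - [0, 0, 0, 0, 0, 0]

```text
time: 21.65
tool_pos: [0.5427, 0.1612, 0.3762]
tool_rot: [-0.0, 0.997, -0.078, -0.0]
contact_force: [0.6, 1.1, -0.6]
gripper_width: 0.817
grasp_force: 0.0
```

play_rows:
  commands:
    - [0, 0, 0, 0, 0, 0]
    - [0, 0, 0, 0, 0, 0]
    - [0, 0, 0, 0, 0, 0]
    - [0, 0, 0, 0, 0, 0]
    - [0, 0, 0, 0, 0, 0]

```text
time: 22.07
tool_pos: [0.5427, 0.1612, 0.3762]
tool_rot: [-0.0, 0.997, -0.078, -0.0]
contact_force: [-0.8, -0.3, 0.7]
gripper_width: 0.819
grasp_force: 0.0
```

play_rows:
  commands:
    - [0, 0, 0, 0, 0, 0]
    - [0, 0, 0, 0, 0, 0]
    - [0, 0, 0, 0, 0, 0]
    - [0, 0, 0, 0, 0, 0]
    - [0, 0, 0, 0, 0, 0]

```text
time: 22.48
tool_pos: [0.5427, 0.1612, 0.3762]
tool_rot: [0.0, 0.997, -0.078, -0.0]
contact_force: [-0.3, 0.7, 0.3]
gripper_width: 0.82
grasp_force: 0.0
```

Run:
```python
from h import *
B=[blue(imaging.grab_frame("wrist")["image"],(0,0,560,420))[0] for i in range(20)]
B=np.array(B); print(B[:,0].round(1),B[:,1].min(),B[:,1].max())
```

```text
[281.1 281.1 281.1 281.1 281.1 281.1 281.1 281.1 281.1 281.1 281.1 281.1
 281.1 281.1 281.1 281.1 281.1 281.1 281.1 281.1] 222.1971454058876 222.2125
```

The pan is still now.

```bash
python3 -c "
from plant import manip
print(manip.job_done())"
```

```text
the job is handed in; nothing more can be done
None
```

The pan hangs free and still from the pin with the latch shut; I tugged it up until the latch took about 6 N, felt no more than about 11 N on the load cell, and handed the job in at about 23.5 s, with no verdict returned.

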